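# Wedge the rocking stirrer steady

## Robot

A 6-joint arm with a two-finger parallel gripper is mounted at the origin on a cart in front of the work surface, level with it; the furniture and walls round the work are solid. World frame = base frame: x ahead of the robot, y to its left, z up, the work surface at z = 0. Lengths are in m, angles in rad, forces in N, time in s.
With the tool pointing down it reaches from about 0.4 to 0.825 m from the base axis. Payload 7 kg.
Tool frame: the origin (TCP) lies at the very end of the fingers, on their centre line; the grasp point (between the pads) lies 19 mm behind it; z points along the fingers, y is the direction in which the jaws open and shut (so a half turn about z gives the same grasp; the last joint's range is limited). The gripper opens to 85 mm and grips with 20 to 120 N. Pads are 22 mm wide; open, the fingers measure 114 mm over their backs; the gripper's body (76 mm by 85 mm) begins 54 mm behind the grasp point. The pads swing forward as they close: fully open they stand 13 mm farther back than shut.
Start: joints at [1.405, 0.359, 0.012, 0, -1.224, -0.288], TCP at [0.296, 0.607, 0.231] pointing down, gripper open.
Joint ranges: [-3.07, 3.07], [-1.43, 2.12], [-1.02, 1.25], [-3.03, 1.67], [-3.05, -0], [-3.03, 3.03]. Speed limits (rad/s): [2.39, 2.39, 3.01, 3.14, 3.14, 3.14].

## Interface

Orientations are given as a 3x3 rotation matrix whose columns are the frame's x, y, z axes.
In Python, from plant import * gives the robot as it stands.
- The arm moves only by the shell command python3 -m pendant 'ROWS' [FORCE]. ROWS is JSON, one flat list of numbers, 7 for each row, row after row: the turn, a rotation vector about the tool's x, y, z in rad, then the shift along the tool's x, y, z in m, then the opening, from 0 (shut) to 1 (fully open). A call has 1 to 20 rows; each row shifts and turns the pose as measured when the row begins, along the tool's axes as they then stand; what a row does not reach is not made up. A row lasts 1/8 s, in which the tool goes at most 62.5 mm and 10.7 degrees, less where a joint would pass 70% of its speed; a pose out of reach is approached as far as the arm can. A call is refused whole if a number of a shift passes 0.0625 or a number of a turn 0.188, either way. A call with a gripper value outside its range is refused whole. The fingers move at their own pace and stop on an object; FORCE is the grip in N (left out, the last holds). Time passes only in rows, so rows that do not move let the fingers close. It gives the time, the measured TCP pose, the force and the opening at its end, in the units of the state.
- observe(): the state, without advancing time (a new reading comes with each control period).
- read_camera(name): name is "side" or "top"; returns the picture (420x560x3 uint8, red, green, blue); there is no depth.
- camera_info(name): a dict with "K" (3x3 intrinsics, pixels), "k1" (the pictures are not rectified: a ray, as slopes to the right and down, at radius r is drawn at 1 + k1 r^2 times it, then the intrinsics apply), "origin" and "orientation" of the camera in the world. Camera axes: x right, y up, looking along -z (the intrinsics and any distortion apply to the point x, -y, -z); pixel columns grow to the right and rows downward; lengths in m; the calibration is good to about 2 mm. A picture is of the moment at which its call begins. camera_info takes no time and is no camera call.
- job_done(): hands the job in, once; it reports no verdict.
Trained networks look in the newest picture that a camera, given by its name, has taken for a name from the list of things; names that differ only in an ending like _2 or _b are one class to them, and where a whole thing is asked for, a point or a joint stands for the part that bears it (a point fixed in the world has none). Each returns a list of dicts, best first, with "confidence" (0 to 1); they miss things now and then, are a little off and sometimes report something else, mostly with a low value. They report only what shows in the picture. A call takes as long as a camera call. They do not tell look-alikes from the thing itself.
- silhouettes(camera, query): "pixels" (420x560 bool, what is visible of it).
- mark_of(camera, query): "point" ([x, y, z] in m, in world coordinates, good to about 4 mm: a listed point, or the origin of a listed thing).
The state is a dict: "time_s": time; "joints": joint angles; "dq": joint speeds; "tau": joint torques, N m; "eef_pos": TCP position; "ee_rot": TCP orientation; "force": force on the tool from outside, world axes, zero at the start; "moment": the same for the moment, N m; "finger_gap": opening from 0.0 (shut) to 1.0 (fully open).
Only numpy, scipy, OpenCV 4.12 (cv2) and the standard library are available. Lean on these libraries where they do the work, as an engineer would, in place of code of your own. Each camera call takes 0.05 s, during which the arm holds its last target.

## Task

The low bench stirrer rocks because its front left foot is too short. Press its front left corner cap down with a fingertip to feel it rock and let it come back, then push the wooden wedge, thin end first, along the table under that foot until the stirrer no longer rocks, without jacking it out of level, lifting the wedge, or shoving the stirrer or the small things around. Finish with the fingertips pressing firmly down on the same corner cap, and keep pressing: the program ends while holding this press.

Things in the scene. Friction and masses are not known exactly. Their poses are not given: they have to be found in the camera images.
- stirrer: white low bench stirrer, box 190 (x) x 240 (y) mm, top 62 mm and case underside 18 mm over the table, about 1.6 kg, loose. Origin under its centre at table level; x from its front face (display, knob; toward the robot) to its back, y left, z up. Round feet of 24 mm diameter at x = +-72, y = +-96 mm; rests level on three. May slide if the wedge is driven hard.
- corner (a point): centre of the top of the round grey cap (36 mm diameter, 64 mm over the table when level) on its front left top corner, straight above the short foot, which ends 4.5 to 9 mm over the table (varies, not told). About 2.5 N (2 to 3.2) here tips the stirrer until that foot stands on the table; released, it rocks back level.
- corner_cap: the same round grey cap, fixed to the stirrer; origin in the middle of its underside, on the case top 62 mm over the table; axes as the stirrer's
- wedge: loose wooden wedge 100 mm long (x) x 50 mm wide (y), 80 g. Origin under its centre at table level; x points to its thin end, z up. Rises from 2 mm at the thin end to 16 mm over 80 mm; the last 20 mm are a block 18 mm high. Lies in front of the short foot, thin end toward it, within 15 mm sideways and 0.25 rad (yaw) of straight.
- wedge_tip (a point): middle of the wedge's thin edge, 1 mm over the table. To fill the gap it must go 15 to 45 mm past the foot's front edge, which lies 11 mm behind the stirrer's front face; the push needed rises from below 1 N to several N as the wedge takes up weight
- wedge_butt (a point): middle of the wedge's flat upright rear face (50 mm wide, 18 mm high) at its thick end, 9 mm over the table; the face to push against
- timer: small white bench timer, 62 x 62 x 20 mm, lying on the table; bystander, leave it; origin under its centre
- screw_cap: blue screw cap, 52 mm diameter, 30 mm high; bystander, leave it; origin under its centre
- dish: shallow glass dish, 68 mm diameter, 14 mm high; bystander, leave it; origin under its centre
There are look-alikes about, which are no part of the job. Leave any black look-alike of the wedge alone.

How it is judged:
On the way, in this order (a step that is already met when the one before it is completed fails the run):
1. the front left corner cap is pressed and the stirrer rocks down (tilted over 0.025 rad) (contact force between the fingers and corner_cap above 0.5 N and angle between stirrer's own z axis and vertical above 0.025 rad), for 0.1 s.
2. with the stirrer let go, the wedge's thin end is pushed under the short foot (contact force between the fingers and corner_cap below 0.2 N and x of wedge_tip in the frame of stirrer above -0.08 m and y of wedge_tip in the frame of stirrer between 0.066 and 0.126 m), for 0.1 s.
At the end, for the whole second after the job is handed in: Fingers press the corner cap with over 4 N; the stirrer stays within 0.013 rad of level (1.5 mm at that corner), its short foot bearing on the wedge (over 1 N), whose thin end is 4 mm or more past the foot's front edge, within 30 mm sideways of its middle; wedge untouched; both at rest (contact force between the fingers and corner_cap above 4 N and angle between stirrer's own z axis and vertical below 0.013 rad and contact force between wedge and stirrer above 1 N and x of wedge_tip in the frame of stirrer above -0.08 m and y of wedge_tip in the frame of stirrer between 0.066 and 0.126 m and contact force between the fingers and wedge below 0.2 N and linear speed of each of stirrer, wedge below 0.01 m/s); the arm keeps its last pose, push and grip.
It fails at once if the wedge is lifted more than 10 mm or stood on edge (height (world z) of wedge_butt above 0.02 m or height (world z) of wedge_tip above 0.012 m).
It fails at once if the stirrer is lifted (height (world z) of stirrer above 0.012 m).
It fails at once if the stirrer is shoved more than 25 mm along the table (distance of stirrer from where it was at the start of the episode above 0.025 m).
It fails at once if a bystander (timer, screw cap, dish) is moved more than 25 mm (distance of any of timer, screw_cap, dish from where it was at the start of the episode above 0.025 m).
It also fails if it takes over 51 s, if anything falls off the work surface, if the arm or the gripper's body presses on something with over 40 N, if the wrist force passes 120 N, or if a joint passes its speed limit or range.

## Working session

There is one attempt and no reset: what is moved stays moved. The work goes in short steps, Python scripts to look and compute and a shell command to move; the robot and the scene stay as the last step left them, time stands still between calls to the robot, and variables do not carry over. Pictures are saved under pics/ and viewed, and the job is handed in when it is done.

```bash
ls; mkdir -p pics
python3 - <<'E'
from plant import *
import cv2
for c in ("side","top"):
    im=read_camera(c); cv2.imwrite(f"pics/{c}0.png",im[:,:,::-1]); print(camera_info(c))
    for q in ("stirrer","corner","wedge_tip","wedge_butt","timer","screw_cap","dish"):
        print(c,q,[(d["confidence"],[round(float(v),4) for v in d["point"]]) for d in mark_of(c,q)][:3])
print(observe())
E
```

```text
pics
{'K': array([[385.65436959,   0.        , 288.64344031],
       [  0.        , 385.65436959, 211.23835074],
       [  0.        ,   0.        ,   1.        ]]), 'k1': -0.032359038788868, 'origin': array([0.52671003, 0.67722603, 0.61407998]), 'orientation': array([[-0.99145628,  0.09265054, -0.09181679],
       [-0.12983481, -0.63326645,  0.76296561],
       [ 0.01254468,  0.76836806,  0.63988527]])}
side stirrer [(0.77, [0.7214, -0.0187, 0.0004]), (0.19, [0.4372, 0.183, 0.0002])]
side corner [(0.68, [0.6332, 0.0651, 0.0657])]
side wedge_tip [(0.68, [0.6208, 0.2646, 0.0009]), (0.67, [0.5901, 0.0722, 0.0017]), (0.18, [0.723, -0.0191, -0.001])]
side wedge_butt [(0.97, [0.7148, 0.2216, 0.0079]), (0.87, [0.501, 0.0345, 0.0124])]
side timer [(0.78, [0.5545, -0.1032, -0.0041])]
side screw_cap [(0.83, [0.5483, 0.1978, 0.0017])]
side dish [(0.59, [0.4363, 0.1837, 0.0013])]
{'K': array([[469.36504663,   0.        , 283.17724258],
       [  0.        , 469.36504663, 205.63327122],
       [  0.        ,   0.        ,   1.        ]]), 'k1': -0.01808415415004452, 'origin': array([0.40737933, 
[... 649 characters left out ...]
,  1.19048334e-02, -8.15614962e-07,
       -1.22411358e+00, -2.88110868e-01]), 'dq': array([-0.00033399,  0.00035647,  0.00056728,  0.00048822, -0.00062446,
        0.00021439]), 'tau': array([ 2.09547274e-03, -5.82894516e+01,  2.93628377e+01,  6.94108665e+00,
       -7.80651117e-04,  2.15879896e-05]), 'eef_pos': array([0.29592538, 0.60664544, 0.23132404]), 'ee_rot': array([[ 8.98775651e-01, -4.38408861e-01,  2.25080988e-06],
       [-4.38408861e-01, -8.98775650e-01,  1.81079242e-05],
       [-5.91570133e-06, -1.72617364e-05, -1.00000000e+00]]), 'force': array([-0.74086565,  0.23633471,  0.57106926]), 'moment': array([-0.03395646, -0.00084399,  0.03812895]), 'finger_gap': 1.0000003349853925}
```

View pics/side0.png

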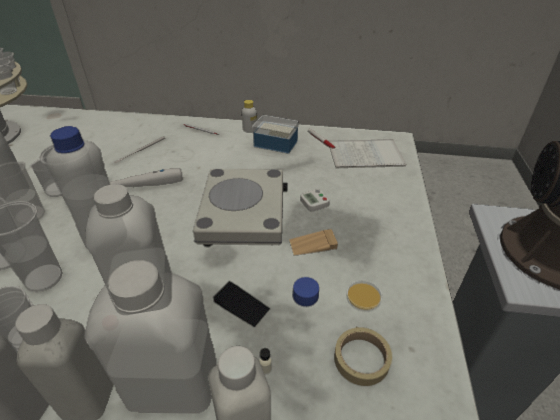

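View pics/top0.png

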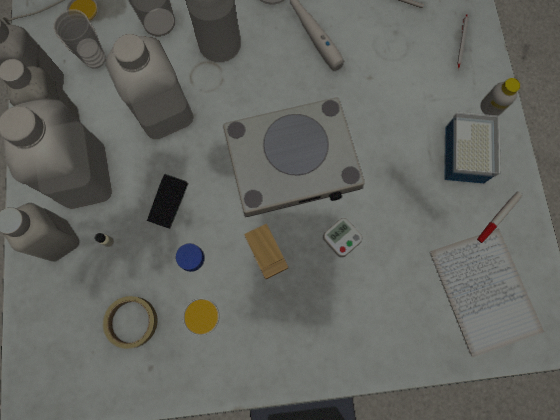

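Top view: stirrer with caps at about FL (254,199), FR (350,176), BR (330,108) and BL (237,130). The wooden wedge is at (266,250), the black look-alike at (167,201), the blue cap at (190,257), and the timer at (342,238). Next I'll refine these positions.

```bash
cat > h.py <<'E'
from plant import *
import numpy as np, cv2
def ray(c,uv):
    i=camera_info(c);K=i["K"];d=np.array([(uv[0]-K[0,2])/K[0,0],(uv[1]-K[1,2])/K[1,1]]);s=d.copy()
    for _ in range(10): s=d/(1+i["k1"]*(s@s))
    return i["origin"],i["orientation"]@np.array([s[0],-s[1],-1])
def onz(c,uv,z):
    o,v=ray(c,uv);return o+v*(z-o[2])/v[2]
def proj(c,p):
    i=camera_info(c);q=i["orientation"].T@(np.array(p)-i["origin"]);s=np.array([q[0]/-q[2],-q[1]/-q[2]])
    s=s*(1+i["k1"]*(s@s));return s[0]*i["K"][0,0]+i["K"][0,2],s[1]*i["K"][1,1]+i["K"][1,2]
E
python3 - <<'E'
from h import *
np.set_printoptions(precision=4,suppress=True)
for c in("top","side"):
    im=read_camera(c)
    for d in silhouettes(c,"wedge"):
        m=d["pixels"].astype(np.uint8)
        print(c,d["confidence"],m.sum(),im[m>0].mean(0))
        r=cv2.boxPoints(cv2.minAreaRect(cv2.findNonZero(m)));print([onz(c,p,0.005)[:2] for p in r])
    for d in silhouettes(c,"corner_cap"):
        m=d["pixels"]; ys,xs=np.nonzero(m); print(c,"cap",d["confidence"],xs.mean(),ys.mean(),m.sum(),onz(c,(xs.mean(),ys.mean()),.064))
    for d in silhouettes(c,"dish"):
        m=d["pixels"]; ys,xs=np.nonzero(m); print(c,"dish",d["confidence"],xs.mean(),ys.mean(),m.sum())
    big=cv2.resize(im[90:300,160:380] if c=="top" else im[150:320,170:400],None,fx=3.4,fy=2.8*0+2.8,interpolation=cv2.INTER_CUBIC)
    cv2.imwrite(f"pics/z_{c}.png",big[:,:,::-1])
for p in[(254,199),(350,176),(330,108),(237,130)]: print(onz("top",p,.064))
E
```

```text
top 0.84 1328 [21.3005 21.0173 21.4699]
[array([0.6344, 0.2842]), array([0.7316, 0.2414]), array([0.7048, 0.1914]), array([0.6088, 0.2352])]
top 0.72 1237 [107.4673  87.4454  55.1382]
[array([0.5847, 0.0906]), array([0.6017, 0.0437]), array([0.5075, 0.0108]), array([0.4914, 0.0568])]
top cap 0.7 253.44394618834082 198.22869955156952 223 [0.6392 0.0626 0.064 ]
top dish 0.87 201.03503787878788 316.0198863636364 1056
side 0.91 840 [136.206  112.6738  82.0107]
[array([0.6018, 0.045 ]), array([ 0.5031, -0.0029]), array([0.4907, 0.0607]), array([0.5846, 0.1042])]
side 0.81 1292 [24.9025 24.5248 24.8684]
[array([0.7278, 0.2385]), array([0.7137, 0.181 ]), array([0.6126, 0.2396]), array([0.6308, 0.2905])]
side dish 0.76 363.9068736141907 295.4412416851441 902
[0.6375 0.0617 0.064 ]
[ 0.6618 -0.1254  0.064 ]
[ 0.8064 -0.1071  0.064 ]
[0.7806 0.0808 0.064 ]
```

View pics/z_top.png

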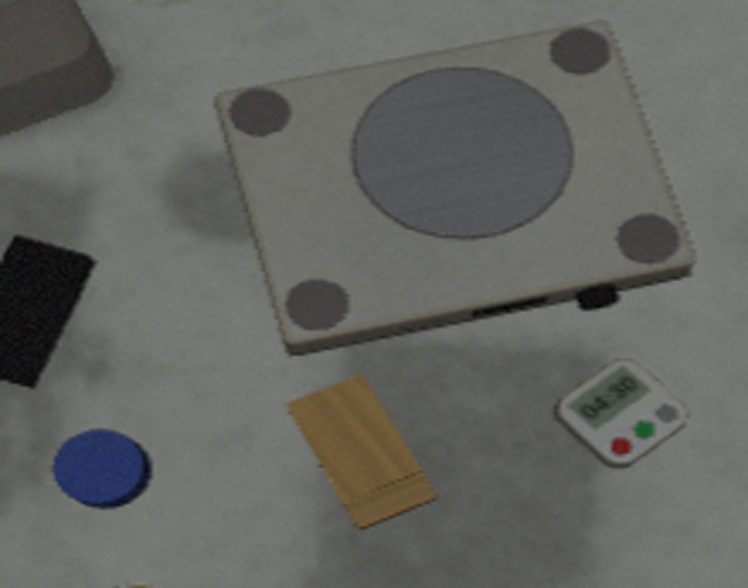

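View pics/z_side.png

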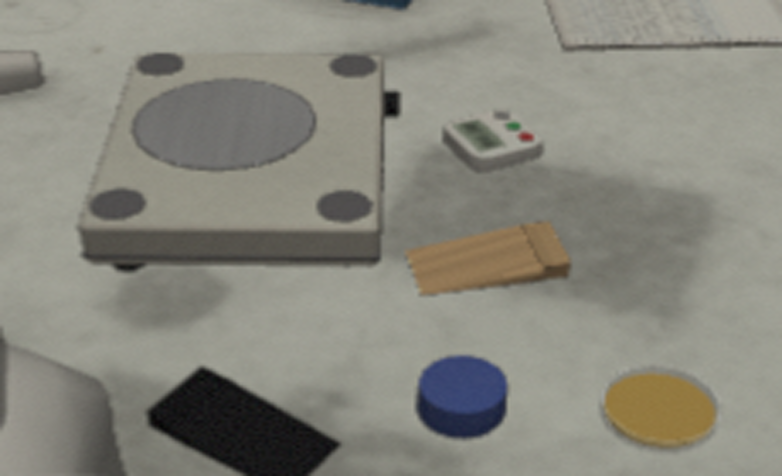

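Both views agree:
- **Stirrer:** yaw is about 0.13, and the front left cap is near (0.638, 0.062).
- **Wedge:** tip is near (0.592, 0.069) and butt near (0.500, 0.034), so it is turned about 0.23 rad left of straight.
- **Dish:** the yellow disc at (0.437, 0.183).

First move: swing clear of the bottles, fingers closing.

```bash
python3 -m pendant '[0,0,0,0.038,0.038,0,0, 0,0,0,0.038,0.038,0,0, 0,0,0,0.038,0.038,0,0, 0,0,0,0.038,0.038,0,0, 0,0,0,0.038,0.038,0,0, 0,0,0,0.038,0.038,0,0, 0,0,0,0.038,0.038,0,0]' 20
cat >> h.py <<'E'
from scipy.spatial.transform import Rotation as Rn
def plan(target,yaw=None):
    s=observe();R=s["ee_rot"]
    d=R.T@(np.array(target)-s["eef_pos"]);print("t",s["time_s"],"pos",s["eef_pos"].round(4),"F",s["force"].round(2),"gap",round(s["finger_gap"],3),"shift",d.round(4))
    if yaw is not None:
        c,n=np.cos(yaw),np.sin(yaw);T=np.array([[c,n,0],[n,-c,0],[0,0,-1]])
        print("rotvec",Rn.from_matrix(R.T@T).as_rotvec().round(4))
E
python3 -c "
from h import *
plan([0.638,0.062,0.12],0.13)"
```

```text
time_s: 2.08
eef_pos: [0.4207, 0.2438, 0.231]
ee_rot: [[0.901, -0.433, 0.002], [-0.433, -0.901, 0.001], [0.001, -0.001, -1.0]]
force: [1.5, 0.7, 1.1]
finger_gap: 0.0
t 2.075 pos [0.4207 0.2438 0.231 ] F [1.53 0.71 1.1 ] gap 0.0 shift [0.2744 0.0699 0.1113]
rotvec [-0.0009 -0.0018 -0.5781]
```

```bash
python3 -m pendant '[0,0,-0.145,0,0,0,0, 0,0,-0.145,0,0,0,0, 0,0,-0.145,0,0,0,0, 0,0,-0.145,0,0,0,0]' 
python3 -c "
from h import *
plan([0.638,0.062,0.12],0.13)"
```

```text
time_s: 2.58
eef_pos: [0.4218, 0.2394, 0.2324]
ee_rot: [[0.99, 0.143, 0.004], [0.143, -0.99, 0.003], [0.004, -0.002, -1.0]]
force: [0.0, -1.1, -0.4]
finger_gap: -0.002
t 2.575 pos [0.4218 0.2394 0.2324] F [ 0.03 -1.11 -0.45] gap -0.002 shift [0.1882 0.2067 0.1127]
rotvec [-0.0022 -0.004   0.0131]
```

```bash
python3 -m pendant '[0,0,0.013,0.0376,0.0413,0.02,0, 0,0,0,0.0376,0.0413,0.02,0, 0,0,0,0.0376,0.0413,0.02,0, 0,0,0,0.0376,0.0413,0.02,0, 0,0,0,0.0376,0.0413,0.02,0, 0,0,0,0,0,0,0]' 
python3 -c "
from h import *
plan([0.638,0.062,0.075],0.13)"
```

```text
time_s: 3.32
eef_pos: [0.6449, 0.0579, 0.1312]
ee_rot: [[0.99, 0.138, 0.008], [0.138, -0.99, 0.007], [0.009, -0.006, -1.0]]
force: [-0.5, 1.2, -0.5]
finger_gap: 0.001
t 3.325 pos [0.6449 0.0579 0.1312] F [-0.46  1.22 -0.46] gap 0.001 shift [-0.0067 -0.0046  0.0562]
rotvec [-0.0059 -0.009   0.008 ]
```

```bash
python3 -m pendant '[-0.006,-0.009,0.008,-0.0067,-0.0046,0.02,0, 0,0,0,0,0,0.02,0, 0,0,0,0,0,0.01,0, 0,0,0,0,0,0,0]' 
python3 -c "
from h import *
plan([0.638,0.062,0.064],0.13)
im=read_camera('side');cv2.imwrite('pics/s1.png',cv2.resize(im[100:310,150:430],None,fx=2.8,fy=2.8)[:,:,::-1])"
```

```text
time_s: 3.82
eef_pos: [0.6356, 0.0635, 0.0793]
ee_rot: [[0.992, 0.13, -0.001], [0.13, -0.992, -0.0], [-0.001, 0.0, -1.0]]
force: [-0.2, -0.0, -0.0]
finger_gap: 0.004
t 3.825 pos [0.6356 0.0635 0.0793] F [-0.16 -0.05 -0.01] gap 0.004 shift [0.0022 0.0018 0.0153]
rotvec [0.0003 0.0007 0.0001]
```

View pics/s1.png

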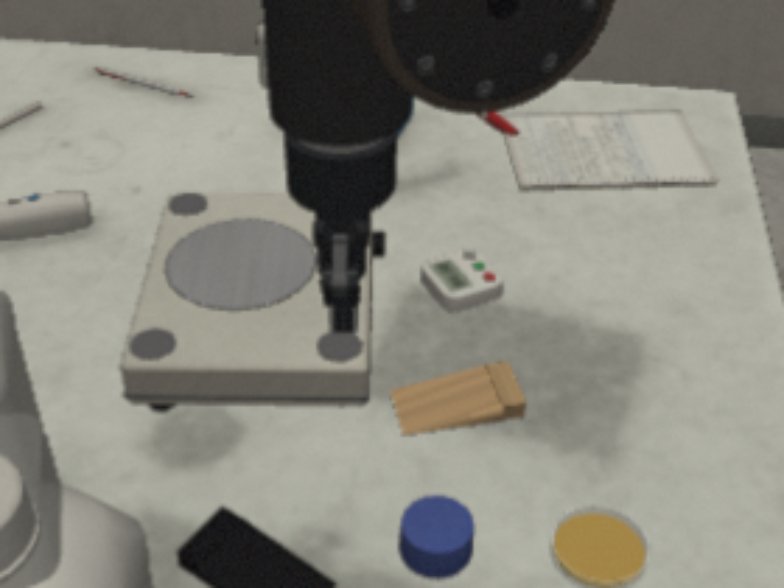

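The picture shows the fingertips right over the front left cap (340,345). Pressing down in small steps.

```bash
python3 -m pendant '[0,0,0,0.002,0.001,0.008,0, 0,0,0,0,0,0.005,0, 0,0,0,0,0,0.003,0,0,0,0,0,0,0.003,0]'; python3 -m pendant '[0,0,0,0,0,0.003,0,0,0,0,0,0,0.003,0]'
```

```text
time_s: 4.38
eef_pos: [0.6391, 0.0637, 0.0621]
ee_rot: [[0.991, 0.13, 0.003], [0.13, -0.991, 0.001], [0.003, -0.001, -1.0]]
force: [-4.1, 1.9, 4.3]
finger_gap: 0.002
time_s: 4.62
eef_pos: [0.6387, 0.0641, 0.0568]
ee_rot: [[0.991, 0.131, 0.003], [0.131, -0.991, 0.001], [0.003, -0.001, -1.0]]
force: [-11.8, 3.8, 25.8]
finger_gap: -0.005
```

The corner bottomed out at about 25 N with the cap 7 mm down. I'll hold one row, then release straight up.

```bash
python3 -m pendant '[0,0,0,0,0,-0.0005,0]'; python3 -m pendant '[0,0,0,0,0,-0.004,0,0,0,0,0,0,-0.01,0,0,0,0,0,0,-0.02,0,0,0,0,0,0,-0.03,0,0,0,0,0,0,-0.03,0,0,0,0,-0.05,0,-0.01,0.9,0,0,0,-0.05,0,0,0.9,0,0,0,0,0,0,0.9]'
python3 - <<'E'
from h import *
plan([0.51,0.038,0.006],0.34)
for q in("wedge_tip","wedge_butt","corner","stirrer"):
  for c in("top","side"):
    if q=="wedge_tip": cv2.imwrite(f"pics/{c}2.png",read_camera(c)[:,:,::-1])
    print(c,q,[(d["confidence"],[round(float(v),4) for v in d["point"]]) for d in mark_of(c,q)][:3])
E
```

```text
time_s: 4.75
eef_pos: [0.6388, 0.0641, 0.0577]
ee_rot: [[0.991, 0.131, 0.003], [0.131, -0.991, 0.001], [0.004, -0.001, -1.0]]
force: [-0.6, 1.0, 2.1]
finger_gap: -0.001
time_s: 5.75
eef_pos: [0.538, 0.0497, 0.1664]
ee_rot: [[0.992, 0.13, 0.005], [0.13, -0.992, 0.001], [0.006, -0.001, -1.0]]
force: [1.3, 0.9, 0.7]
finger_gap: 0.639
t 5.75 pos [0.538  0.0497 0.1664] F [1.29 0.87 0.66] gap 0.639 shift [-0.0301  0.008   0.1602]
rotvec [-1.000e-04 -5.600e-03 -2.098e-01]
top wedge_tip []
side wedge_tip [(0.79, [0.5917, 0.0733, -0.0009]), (0.78, [0.6207, 0.2629, -0.0004])]
top wedge_butt [(0.92, [0.502, 0.0373, 0.011])]
side wedge_butt [(0.95, [0.5041, 0.0398, 0.0092]), (0.91, [0.7164, 0.2194, 0.0065])]
top corner []
side corner [(0.98, [0.6337, 0.0614, 0.0593])]
top stirrer []
side stirrer [(0.8, [0.7267, -0.0176, 0.0001])]
```

View pics/side2.png

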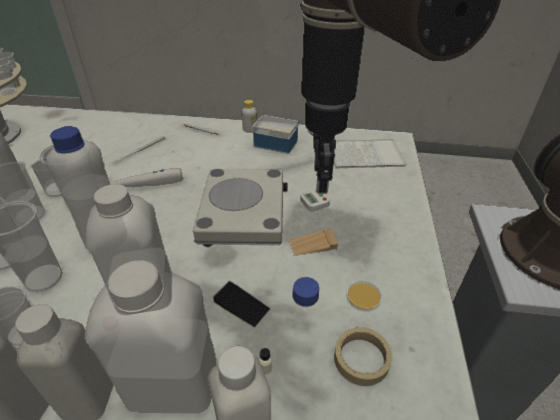

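View pics/top2.png

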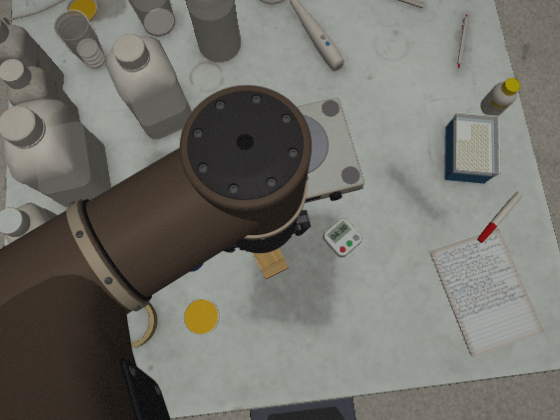

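Nothing but the cap moved. The stirrer is back level, with marks unchanged. Next I'll straddle the wedge's rear block with the jaws, square to the stirrer and centred on the foot line, and close to straighten it on the table before pushing from behind.

```bash
python3 -m pendant '[0,-0.0056,0,-0.014,0.0005,0.03,0.95,0,0,0,-0.014,0.0005,0.03,0.95,0,0,0,0,0,0.03,0.95,0,0,0,0,0,0.02,0.95,0,0,0,0,0,0,0.95,0,0,0,0,0,0,0.95]'
python3 - <<'E'
from h import *
plan([0.510,0.0453,0.005],0.13)
cv2.imwrite(f"pics/s3.png",cv2.resize(read_camera("side")[150:300,230:430],None,fx=4,fy=4)[:,:,::-1])
E
```

```text
time_s: 7.0
eef_pos: [0.5145, 0.0457, 0.052]
ee_rot: [[0.992, 0.129, -0.001], [0.129, -0.992, -0.001], [-0.001, 0.001, -1.0]]
force: [0.5, 1.2, -0.6]
finger_gap: 0.946
t 7.0 pos [0.5145 0.0457 0.052 ] F [ 0.53  1.17 -0.61] gap 0.946 shift [-0.0045 -0.0002  0.047 ]
rotvec [ 0.001   0.0009 -0.0002]
```

View pics/s3.png

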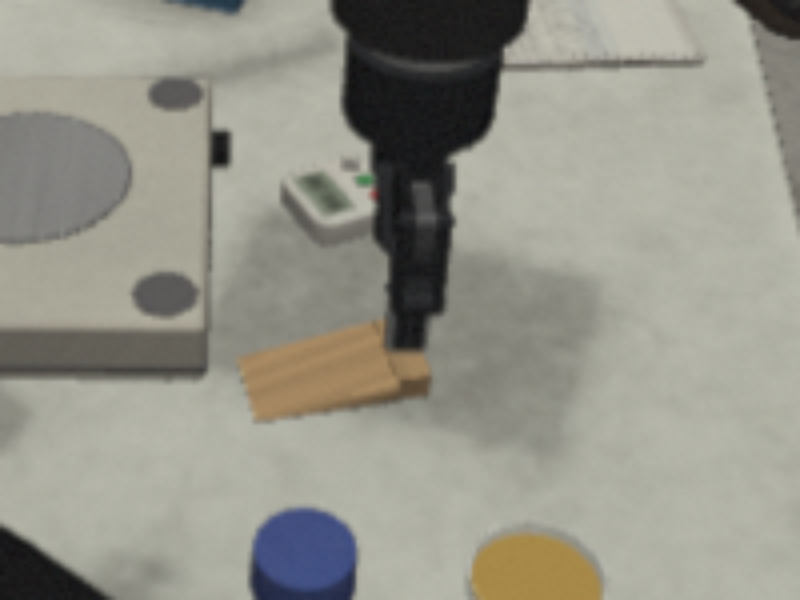

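```bash
python3 -m pendant '[0,0,0,-0.0045,0,0.018,0.95,0,0,0,0,0,0.018,0.95,0,0,0,0,0,0.006,0.95,0,0,0,0,0,0.002,0.95]'
python3 -m pendant '[0,0,0,0,0,0,0.85,0,0,0,0,0,0,0.75]'
python3 - <<'E'
from h import *
plan([0.510,0.0453,0.005],0.13)
cv2.imwrite(f"pics/s4.png",cv2.resize(read_camera("side")[150:300,230:430],None,fx=4,fy=4)[:,:,::-1])
E
```

```text
time_s: 7.55
eef_pos: [0.5134, 0.0466, 0.0113]
ee_rot: [[0.991, 0.13, 0.007], [0.13, -0.992, 0.002], [0.007, -0.001, -1.0]]
force: [0.2, -0.9, 0.3]
finger_gap: 0.951
time_s: 7.8
eef_pos: [0.5142, 0.0469, 0.0124]
ee_rot: [[0.991, 0.13, 0.008], [0.13, -0.992, 0.003], [0.009, -0.002, -1.0]]
force: [-0.2, -0.2, 0.5]
finger_gap: 0.748
t 7.8 pos [0.5142 0.0469 0.0124] F [-0.15 -0.24  0.53] gap 0.748 shift [-0.0044  0.001   0.0074]
rotvec [-0.0018 -0.0087  0.0004]
```

View pics/s4.png

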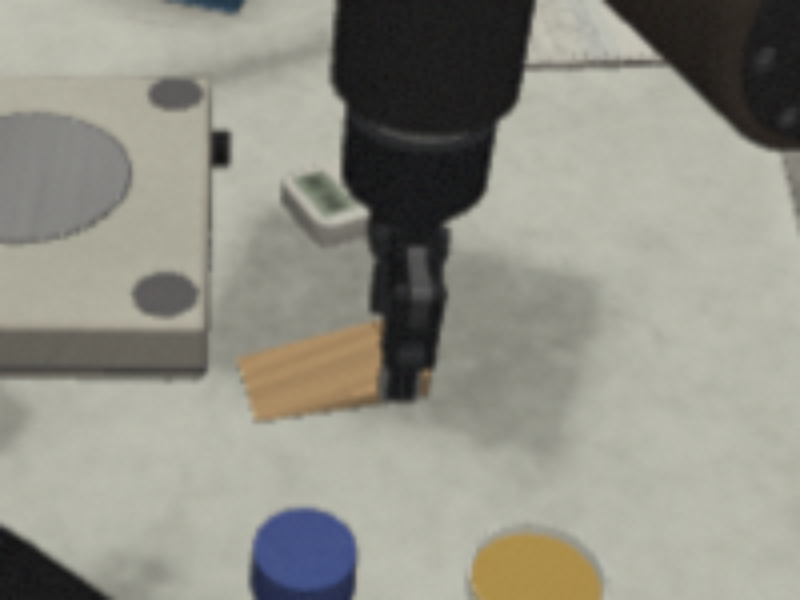

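The fingers straddle the block (left finger at (400,385) beside it). Lowering a bit, then closing gently.

```bash
python3 -m pendant '[-0.002,-0.009,0,-0.004,0.001,0.0065,0.72,0,0,0,0,0,0,0.68]'
python3 -m pendant '[0,0,0,0,0,0,0.64,0,0,0,0,0,0,0.6,0,0,0,0,0,0,0.55,0,0,0,0,0,0,0.55]' 20
python3 - <<'E'
from h import *
plan([0.510,0.0453,0.005],0.13)
cv2.imwrite(f"pics/s5.png",cv2.resize(read_camera("side")[150:300,230:430],None,fx=4,fy=4)[:,:,::-1])
E
```

```text
time_s: 8.1
eef_pos: [0.5149, 0.0448, 0.0117]
ee_rot: [[0.991, 0.135, 0.007], [0.135, -0.991, -0.002], [0.007, 0.003, -1.0]]
force: [-6.4, -4.2, 14.6]
finger_gap: 0.684
time_s: 8.6
eef_pos: [0.5155, 0.0422, 0.0158]
ee_rot: [[0.991, 0.136, 0.009], [0.136, -0.991, -0.004], [0.009, 0.005, -1.0]]
force: [0.6, -0.1, -0.4]
finger_gap: 0.551
t 8.6 pos [0.5155 0.0422 0.0158] F [ 0.56 -0.12 -0.4 ] gap 0.551 shift [-0.0051 -0.0038  0.0108]
rotvec [ 0.005  -0.0089  0.0061]
```

View pics/s5.png

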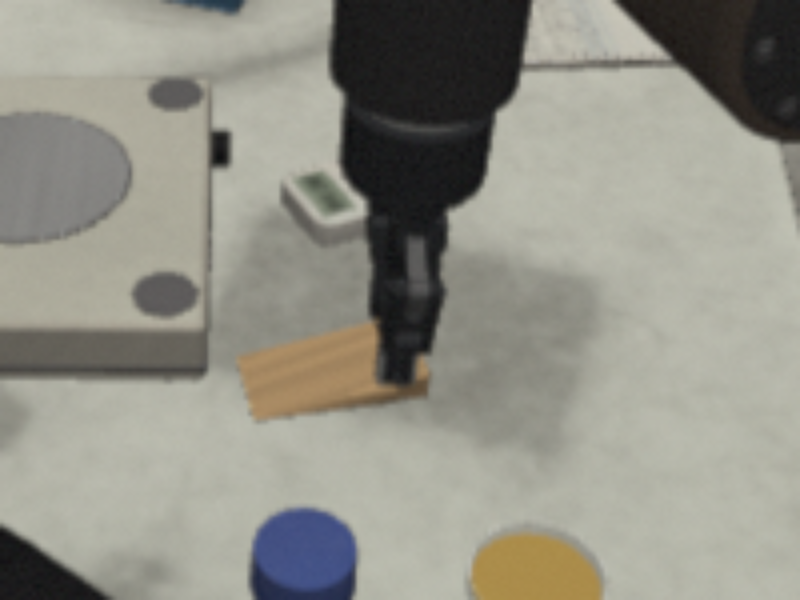

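The gap reached 47 mm with the fingers resting higher up, so the right finger came down on the block's top: I was off centre on the wedge. I'll lift, reopen, centre on the wedge itself and go lower before closing.

```bash
python3 -m pendant '[0,0,0,0,0,-0.02,0.6,0,0,0,0,0,-0.01,0.95,0.005,-0.009,0.006,0,0,0,0.95,0,0,0,0,0,0,0.95]'
python3 - <<'E'
from h import *
for q in("wedge_tip","wedge_butt"):
  for c in("top","side"):
    im=read_camera(c);cv2.imwrite(f"pics/{c}6.png",cv2.resize(im[150:300,230:430],None,fx=4,fy=4)[:,:,::-1])
    print(c,q,[(d["confidence"],[round(float(v),4) for v in d["point"]]) for d in mark_of(c,q)][:3])
for d in silhouettes("side","wedge"): 
    m=d["pixels"].astype(np.uint8);print(d["confidence"],cv2.boxPoints(cv2.minAreaRect(cv2.findNonZero(m))).round(1).tolist())
plan([0.511,0.039,0.03],0.13)
E
```

```text
time_s: 9.15
eef_pos: [0.5144, 0.0424, 0.0453]
ee_rot: [[0.992, 0.129, -0.003], [0.129, -0.992, -0.0], [-0.003, -0.0, -1.0]]
force: [-0.1, 0.0, 0.1]
finger_gap: 0.951
top wedge_tip [(0.7, [0.6279, 0.2592, 0.0054])]
side wedge_tip [(0.81, [0.5907, 0.0709, -0.0008]), (0.63, [0.6232, 0.2628, 0.0019])]
top wedge_butt [(0.62, [0.7152, 0.2163, 0.0084])]
side wedge_butt [(0.89, [0.5033, 0.0359, 0.011]), (0.62, [0.7135, 0.2191, 0.0087])]
0.64 [[288.0, 236.0], [334.29998779296875, 228.10000610351562], [337.79998779296875, 248.5], [291.5, 256.5]]
t 9.6 pos [0.5143 0.0424 0.0456] F [ 0.53 -0.11 -0.43] gap 0.949 shift [-0.0037  0.0029  0.0156]
rotvec [0.     0.0024 0.0001]
```

View pics/side6.png

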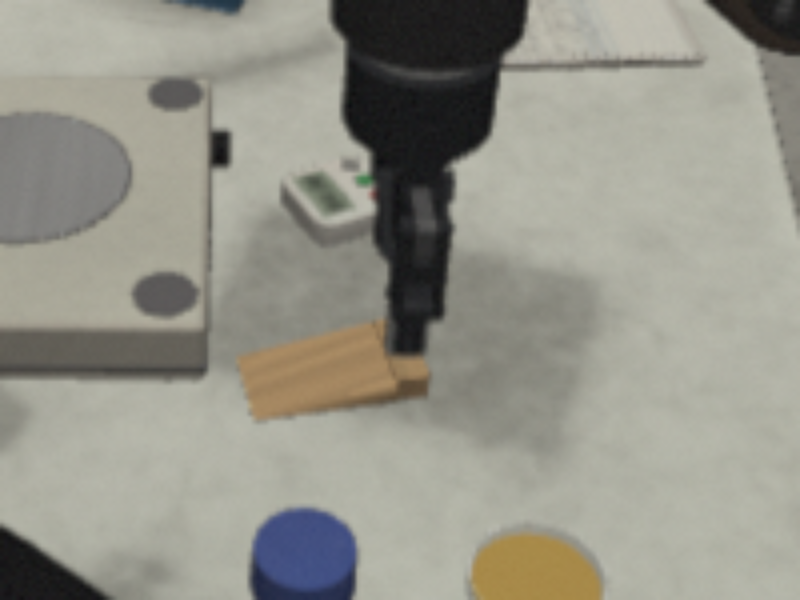

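```bash
cat >> h.py <<'E'
from scipy.optimize import least_squares
WP=np.array([[50,-25,2],[50,25,0],[-50,25,0],[-50,25,18]])/1000
def wfit(c,px,pts=WP,x0=(0.55,0.05,0.3)):
    def f(p):
        R=np.array([[np.cos(p[2]),-np.sin(p[2])],[np.sin(p[2]),np.cos(p[2])]])
        return np.ravel([np.array(proj(c,[*(R@w[:2]+p[:2]),w[2]]))-q for w,q in zip(pts,px)])
    r=least_squares(f,x0);x,y,a=r.x;d=np.array([np.cos(a),np.sin(a)])
    print(c,"yaw",a.round(3),"tip",(r.x[:2]+.05*d).round(4),"butt",(r.x[:2]-.05*d).round(4),"res",r.fun.round(1));return r.x
E
python3 - <<'E'
from h import *
wfit("side",[(289.5,238.75),(294.5,255),(337,249.25),(337,243)])
P=np.array([[50,25,2],[50,-25,2],[-50,25,18],[-50,-25,18]])/1000
wfit("top",[(245,234.3),(266.8,224.3),(266.8,278.2),(288.2,266.8)],P)
E
```

```text
side yaw 0.332 tip [0.5928 0.0685] butt [0.4983 0.0359] res [-0.5  0.  -0.9  0.   0.3 -0.4  1.1  0.1]
top yaw 0.347 tip [0.5928 0.0664] butt [0.4988 0.0325] res [-0.7 -0.1  0.1 -1.1 -0.7  0.7  1.3  0.4]
```

Both views now fit together: yaw about 0.34, butt (0.4985, 0.034), tip (0.593, 0.067). Centring on the block.

```bash
python3 -m pendant '[0,0.002,0,-0.007,0.005,0.012,0.95,0,0,0,-0.002,0,0.012,0.95,0,0,0,-0.002,0,0.004,0.95]'
python3 -c "
from h import *
plan([0.508,0.0375,0.004],0.13)"
```

```text
time_s: 9.98
eef_pos: [0.5045, 0.0363, 0.017]
ee_rot: [[0.992, 0.13, 0.001], [0.13, -0.992, 0.0], [0.001, -0.0, -1.0]]
force: [-0.8, -0.1, 0.2]
finger_gap: 0.952
t 9.975 pos [0.5045 0.0363 0.017 ] F [-0.85 -0.13  0.15] gap 0.952 shift [ 0.0037 -0.0008  0.013 ]
rotvec [-0.0002 -0.001   0.0003]
```

```bash
python3 -m pendant '[0,0,0,0.002,-0.001,0.007,0.95,0,0,0,0.001,0,0.005,0.95]'; python3 -m pendant '[0,0,0,0,0,0.001,0.85]'
python3 -c "
from h import *
plan([0.508,0.0375,0.004],0.13)"
```

```text
time_s: 10.22
eef_pos: [0.5079, 0.0381, 0.0045]
ee_rot: [[0.991, 0.13, 0.001], [0.13, -0.991, 0.0], [0.001, -0.0, -1.0]]
force: [-0.3, 0.0, -0.0]
finger_gap: 0.95
time_s: 10.35
eef_pos: [0.508, 0.0381, 0.003]
ee_rot: [[0.991, 0.131, 0.001], [0.131, -0.991, 0.0], [0.001, -0.0, -1.0]]
force: [0.7, 0.7, 0.2]
finger_gap: 0.848
t 10.35 pos [0.508  0.0381 0.003 ] F [0.7  0.66 0.17] gap 0.848 shift [-0.0001  0.0006 -0.001 ]
rotvec [-0.0001 -0.0009  0.0009]
```

Low and free of force. Closing gradually.

```bash
python3 -m pendant '[0,0,0,0,0,0,0.76,0,0,0,0,0,0,0.7]' 20;python3 -m pendant '[0,0,0,0,0,0,0.65,0,0,0,0,0,0,0.6,0,0,0,0,0,0,0.56,0,0,0,0,0,0,0.54]' 20
python3 - <<'E'
from h import *
plan([0.508,0.0375,0.004],0.13)
cv2.imwrite(f"pics/s7.png",cv2.resize(read_camera("side")[150:300,230:430],None,fx=4,fy=4)[:,:,::-1])
E
```

```text
time_s: 10.6
eef_pos: [0.5082, 0.0382, 0.0032]
ee_rot: [[0.991, 0.131, 0.001], [0.131, -0.991, 0.0], [0.001, -0.0, -1.0]]
force: [0.2, -0.6, -0.4]
finger_gap: 0.703
time_s: 11.1
eef_pos: [0.5084, 0.0384, 0.004]
ee_rot: [[0.991, 0.131, 0.002], [0.131, -0.991, 0.001], [0.002, -0.0, -1.0]]
force: [1.3, 0.1, -0.0]
finger_gap: 0.603
t 11.1 pos [0.5084 0.0384 0.004 ] F [ 1.28  0.13 -0.01] gap 0.603 shift [-0.0005  0.0008 -0.    ]
rotvec [-0.0004 -0.0022  0.0013]
```

View pics/s7.png

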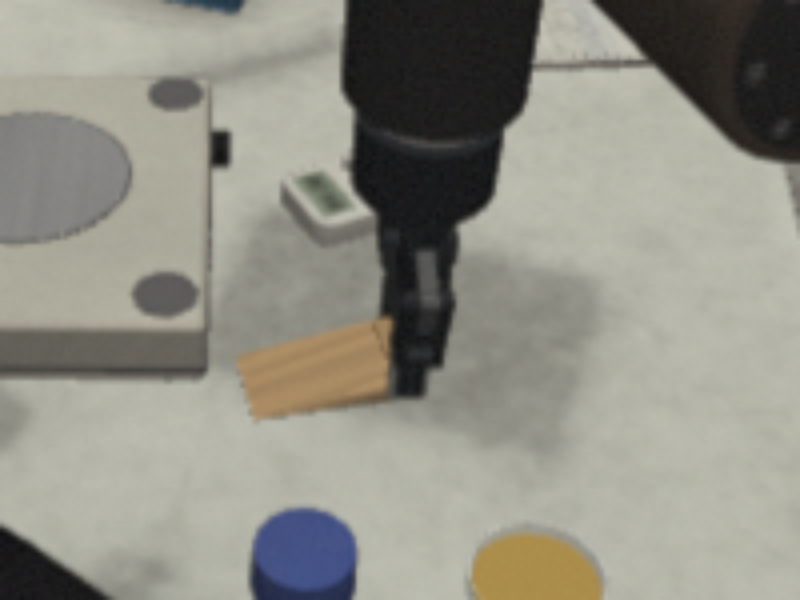

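The jaws hold the block (gap 0.60, about 51 mm), but the tip hasn't turned in the picture: still at (238,355). I'll squeeze harder for a moment.

```bash
python3 -m pendant '[0,0,0,0,0,0,0.5,0,0,0,0,0,0,0.5,0,0,0,0,0,0,0.5]' 50
python3 - <<'E'
from h import *
plan([0.508,0.0375,0.004],0.13)
cv2.imwrite(f"pics/s8.png",cv2.resize(read_camera("side")[150:300,230:430],None,fx=4,fy=4)[:,:,::-1])
E
```

```text
time_s: 11.52
eef_pos: [0.5084, 0.0384, 0.0042]
ee_rot: [[0.991, 0.131, 0.002], [0.131, -0.991, 0.001], [0.002, -0.0, -1.0]]
force: [-0.5, 0.6, 2.2]
finger_gap: 0.591
t 11.525 pos [0.5084 0.0384 0.0042] F [-0.52  0.59  2.15] gap 0.591 shift [-0.0005  0.0008  0.0002]
rotvec [-0.0004 -0.0023  0.0015]
```

View pics/s8.png

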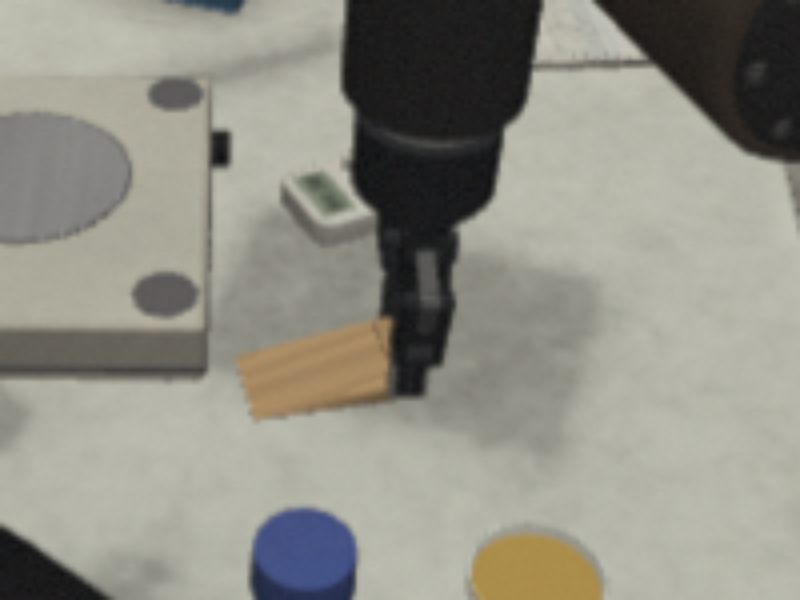

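It holds at an angle rather than aligning. So I'll turn the hand 0.2 rad clockwise on the spot and shift it 7 mm left, sliding the wedge along the table.

```bash
python3 -m pendant '[0,0.001,0.05,0,-0.002,0,0.5,0,0,0.05,0,-0.002,0,0.5,0,0,0.05,0,-0.002,0,0.5,0,0,0.05,0,-0.002,0,0.5]' 30
python3 - <<'E'
from h import *
plan([0.508,0.0453,0.004],-0.07)
for c in("top","side"):
    cv2.imwrite(f"pics/{c}9.png",cv2.resize(read_camera(c)[150:300,230:430],None,fx=4,fy=4)[:,:,::-1])
E
```

```text
time_s: 12.08
eef_pos: [0.5075, 0.0457, 0.0042]
ee_rot: [[0.997, -0.075, 0.002], [-0.075, -0.997, -0.0], [0.002, 0.0, -1.0]]
force: [-0.9, -0.4, 4.0]
finger_gap: 0.587
t 12.075 pos [0.5075 0.0457 0.0042] F [-0.94 -0.42  4.01] gap 0.587 shift [0.0005 0.0004 0.0002]
rotvec [ 0.0001 -0.0021 -0.0048]
```

View pics/side9.png

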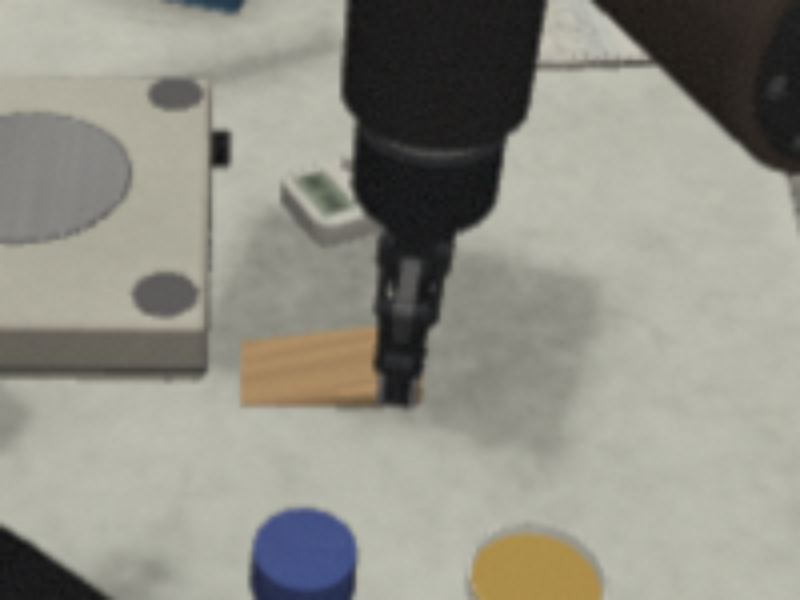

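The wedge's tip edge, (241,342)-(240,405), is now nearly parallel to the stirrer's front edge. Opening and backing off up and behind it.

```bash
python3 -m pendant '[0,0,0,0,0,0,0.65,0,0,0,0,0,0,0.8,0,0,0,0,0,0,0.95,0,0,0,0,0,-0.025,0.95,0,0,-0.05,-0.01,0,-0.025,0.5,0,0,-0.05,-0.025,0,0,0.25,0,0,-0.05,-0.025,0,0,0.2,0,0,-0.05,-0.02,0,0,0.2]' 20
python3 - <<'E'
from h import *
plan([0.47,0.0402,0.004],0.13)
for c in("top","side"):
    cv2.imwrite(f"pics/{c}10.png",cv2.resize(read_camera(c)[150:300,230:430],None,fx=4,fy=4)[:,:,::-1])
E
```

```text
time_s: 13.18
eef_pos: [0.427, 0.0447, 0.0548]
ee_rot: [[0.991, 0.135, 0.003], [0.135, -0.991, 0.0], [0.003, 0.0, -1.0]]
force: [-0.1, 0.2, 0.3]
finger_gap: 0.199
t 13.175 pos [0.427  0.0447 0.0548] F [-0.06  0.18  0.34] gap 0.199 shift [0.0419 0.0102 0.0509]
rotvec [ 0.0002 -0.0026  0.005 ]
```

View pics/side10.png

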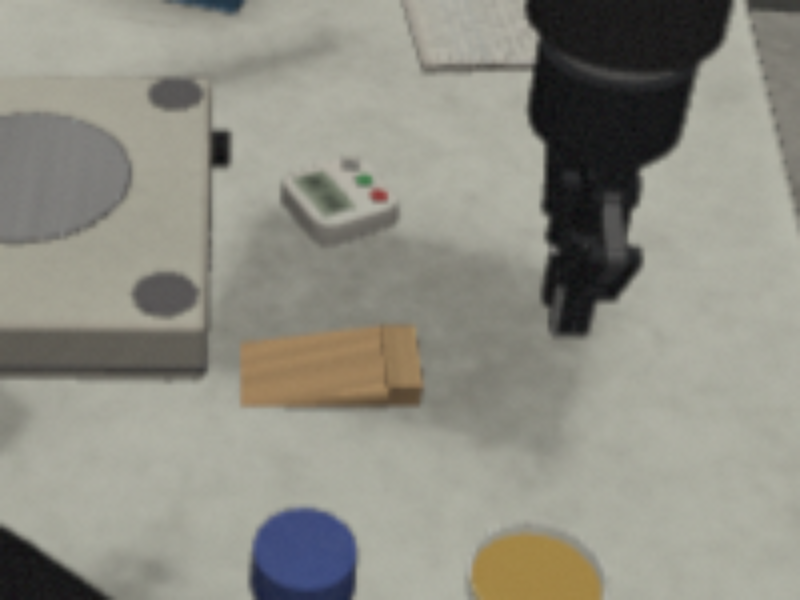

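View pics/top10.png

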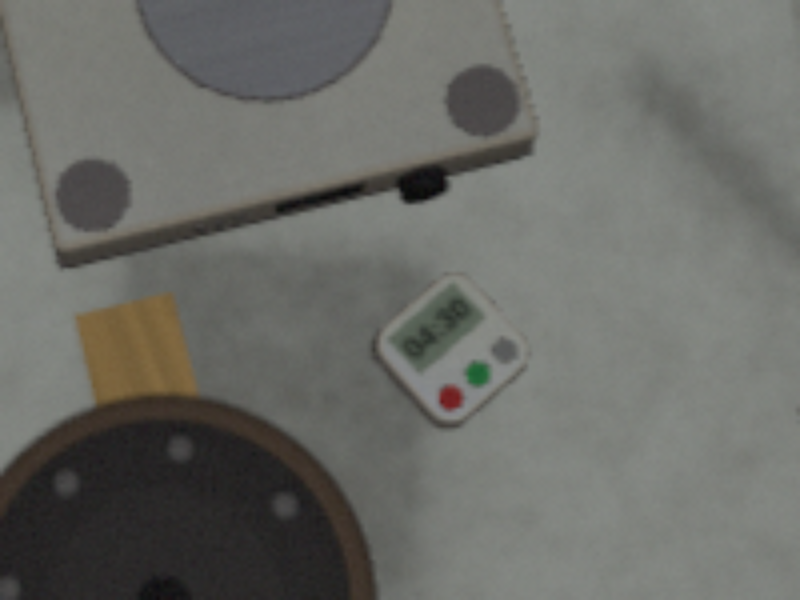

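Run:
```python
from h import *
wfit("side",[(290.5,235.5),(290.25,251.25),(335,250.75),(335.25,243.25)])
a=onz("top",(249.5,228.75),.002);b=onz("top",(273,223.25),.002);print((a+b)/2,np.arctan2(-(a-b)[0],(a-b)[1]))
for q in[(93,195),(482,100)]: print(onz("top",(230+q[0]/4,150+q[1]/4),.064))
```

```text
side yaw 0.171 tip [0.5974 0.0566] butt [0.4989 0.0396] res [-1.1 -0.6  0.1 -0.1  0.2 -0.6  0.7  1.1]
[0.59704337 0.05470609 0.002     ] 0.11994970477316394
[0.63817992 0.06304457 0.064     ]
[ 0.66369406 -0.12668264  0.064     ]
```

Wedge: tip (0.597, 0.056), yaw about 0.15 against the stirrer's 0.13, about 1 mm off the foot line and about 30 mm short of the foot's front edge. Lowering behind the butt.

```bash
python3 -m pendant '[0,-0.003,0.005,0.012,0.004,0.02,0.2,0,0,0,0.012,0.003,0.02,0.2,0,0,0,0.004,0,0.005,0.2,0,0,0,0,0,0,0.2]'
python3 - <<'E'
from h import *
plan([0.475,0.035,0.005],0.13)
cv2.imwrite(f"pics/s11.png",cv2.resize(read_camera("side")[150:300,230:430],None,fx=4,fy=4)[:,:,::-1])
E
```

```text
time_s: 13.78
eef_pos: [0.4576, 0.0419, 0.0097]
ee_rot: [[0.992, 0.129, 0.002], [0.129, -0.992, 0.001], [0.002, -0.001, -1.0]]
force: [0.4, -1.3, 0.0]
finger_gap: 0.198
t 13.775 pos [0.4576 0.0419 0.0097] F [ 0.36 -1.34  0.02] gap 0.198 shift [0.0163 0.0091 0.0048]
rotvec [-0.0007 -0.0019 -0.0011]
```

View pics/s11.png

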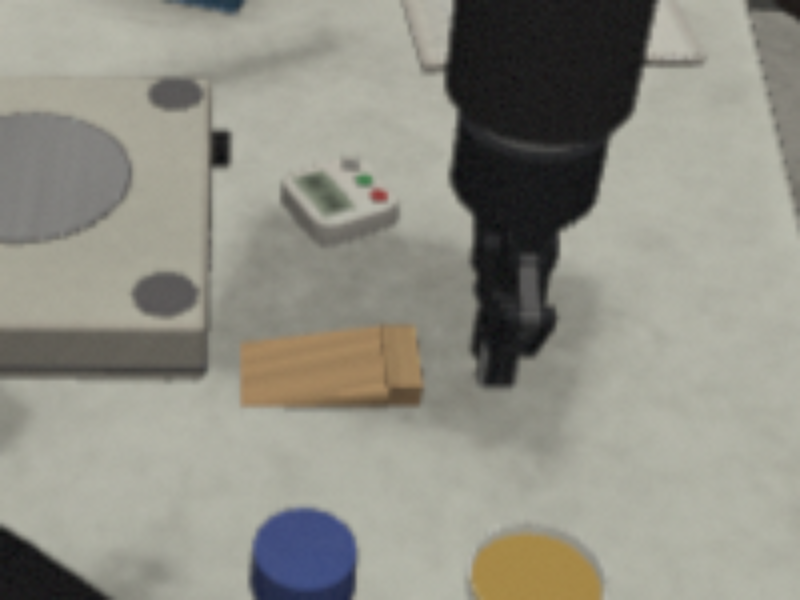

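```bash
python3 -m pendant '[0,0,0,0.006,0.008,0.003,0.2,0,0,0,0.008,0,0.001,0.2]'
python3 -c "
from h import *
plan([0.488,0.0371,0.006],0.13)"
```

```text
time_s: 14.08
eef_pos: [0.4731, 0.0356, 0.0069]
ee_rot: [[0.992, 0.129, 0.003], [0.129, -0.992, 0.002], [0.004, -0.001, -1.0]]
force: [0.5, -0.4, -0.4]
finger_gap: 0.2
t 14.075 pos [0.4731 0.0356 0.0069] F [ 0.55 -0.45 -0.39] gap 0.2 shift [0.0149 0.0005 0.001 ]
rotvec [-0.0014 -0.0037 -0.0002]
```

```bash
python3 -m pendant '[0,-0.003,0,0.007,0,0,0.2,0,0,0,0.007,0,0,0.2,0,0,0,0.006,0,0,0.2,0,0,0,0.006,0,0,0.2,0,0,0,0.006,0,0,0.2]'
python3 - <<'E'
from h import *
plan([0.517,0.0409,0.006],0.13)
cv2.imwrite(f"pics/s12.png",cv2.resize(read_camera("side")[150:300,230:430],None,fx=4,fy=4)[:,:,::-1])
E
```

```text
time_s: 14.7
eef_pos: [0.507, 0.0399, 0.0073]
ee_rot: [[0.992, 0.129, 0.0], [0.129, -0.992, 0.001], [0.0, -0.001, -1.0]]
force: [-1.6, -1.1, 1.3]
finger_gap: 0.2
t 14.7 pos [0.507  0.0399 0.0073] F [-1.63 -1.09  1.29] gap 0.2 shift [0.01   0.0003 0.0013]
rotvec [-0.0015 -0.0002 -0.0008]
```

View pics/s12.png

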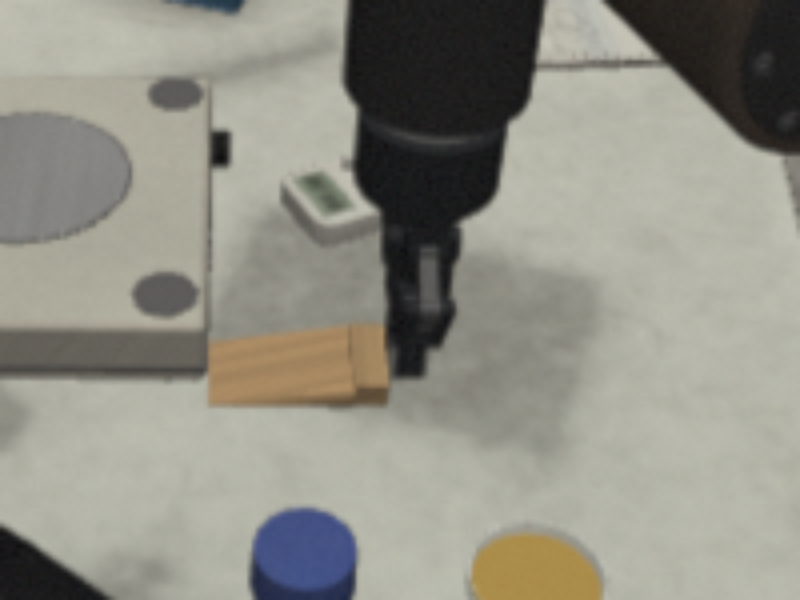

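The wedge slid 18 mm forward, flush and straight. Its tip (208,370) is now at the stirrer's front face. Continuing with force checks.

```bash
python3 -m pendant '[0,0,0,0.006,0,0.001,0.2,0,0,0,0.006,0,0,0.2,0,0,0,0.006,0,0,0.2]' | grep -E "pos|force"; for i in 1; do python3 -m pendant '[0,0,0,0.005,0,0,0.2]'| grep -E "pos|force"; done;  python3 -m pendant '[0,0,0,0.005,0,0,0.2]'| grep -E "pos|force"
python3 - <<'E'
from h import *
plan([0.548,0.0449,0.006],0.13)
cv2.imwrite(f"pics/s13.png",cv2.resize(read_camera("side")[150:300,180:380],None,fx=4,fy=4)[:,:,::-1])
E
```

```text
eef_pos: [0.5267, 0.0426, 0.0063]
force: [-2.7, -0.7, 1.7]
eef_pos: [0.532, 0.0433, 0.0062]
force: [-2.0, 0.0, 1.6]
eef_pos: [0.5372, 0.0439, 0.0062]
force: [-1.7, -0.4, 1.4]
t 15.375 pos [0.5372 0.0439 0.0062] F [-1.74 -0.42  1.45] gap 0.199 shift [0.0108 0.0004 0.0002]
rotvec [-0.0013 -0.0003 -0.0004]
```

View pics/s13.png

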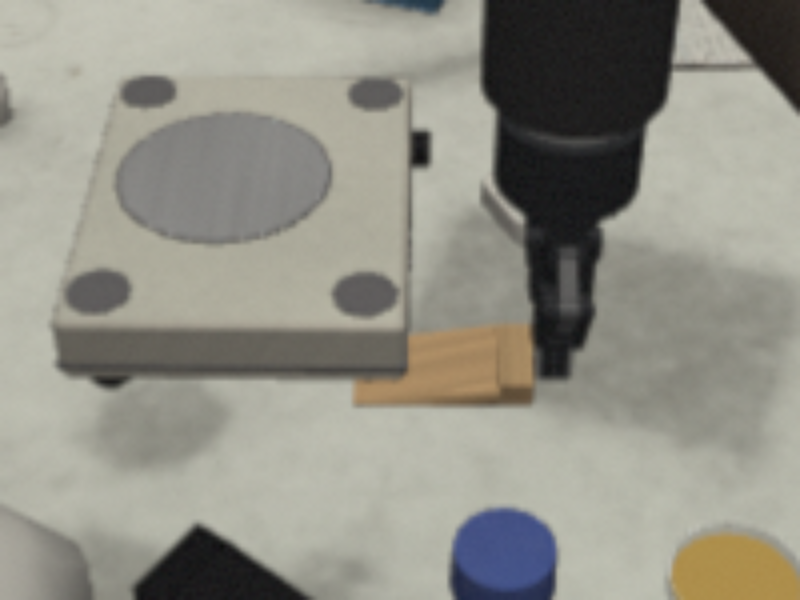

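The thin end is about 20 mm past the foot's front edge, with only sliding friction (2 N) so far. Small steps from here.

```bash
P() { grep -E "pos|force"; }; python3 -m pendant '[0,0,0,0.003,0,0,0.2]'|P;python3 -m pendant '[0,0,0,0.003,0,0,0.2]'|P; python3 -m pendant '[0,0,0,0.002,0,0,0.2]'|P;python3 -m pendant '[0,0,0,0.002,0,0,0.2]'|P
```

```text
eef_pos: [0.5411, 0.0445, 0.0062]
force: [-1.8, -0.2, -0.2]
eef_pos: [0.5443, 0.045, 0.0062]
force: [-1.7, -0.2, 0.5]
eef_pos: [0.5463, 0.0452, 0.0062]
force: [-0.2, -0.3, 0.6]
eef_pos: [0.5484, 0.0455, 0.0063]
force: [-0.2, -0.2, 1.7]
```

```bash
P() { grep -E "pos|force"; }; python3 -m pendant '[0,0,0,0.002,0,0,0.2]'|P;python3 -m pendant '[0,0,0,0.002,0,0,0.2]'|P; python3 -m pendant '[0,0,0,0.002,0,0,0.2]'|P
python3 - <<'E'
from h import *
plan([0.548,0.0449,0.006],0.13)
cv2.imwrite(f"pics/s14.png",cv2.resize(read_camera("side")[150:300,180:380],None,fx=4,fy=4)[:,:,::-1])
E
```

```text
eef_pos: [0.5505, 0.0458, 0.0063]
force: [-0.0, 0.2, -0.0]
eef_pos: [0.5526, 0.0461, 0.0062]
force: [-2.0, 0.7, 1.1]
eef_pos: [0.5534, 0.0459, 0.0061]
force: [-8.1, 0.2, 7.0]
t 16.3 pos [0.5534 0.0459 0.0061] F [-8.13  0.24  6.98] gap 0.2 shift [-0.0055  0.0003  0.0001]
rotvec [-0.0011  0.0014 -0.0005]
```

View pics/s14.png

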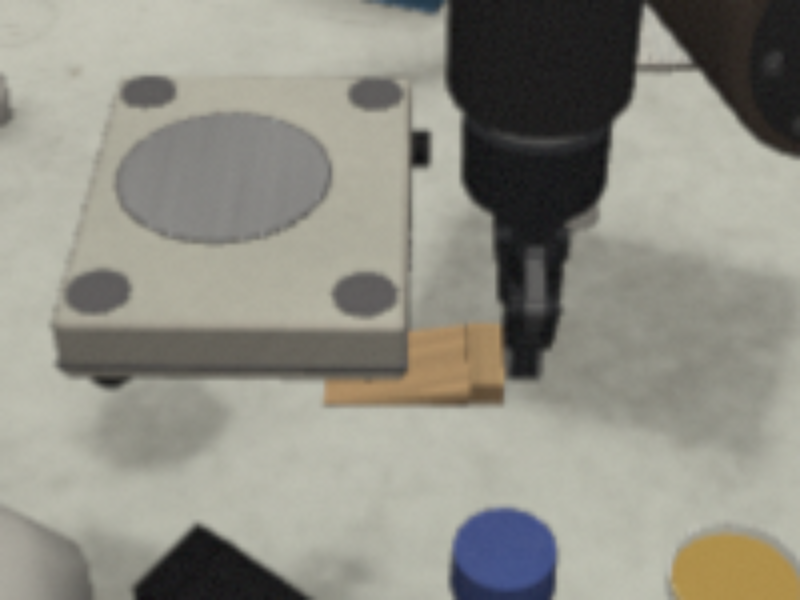

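Push force jumped to 8 N, so the wedge is now taking up the foot, with the tip about 37 mm past its edge. The stirrer's outline hasn't changed. One more small nudge, then back off.

```bash
P() { grep -E "pos|force"; }; python3 -m pendant '[0,0,0,0.002,0,0,0.2]'|P; python3 -m pendant '[0,0,0,-0.004,0,0,0.2,0,0,0,-0.02,0,0,0.2,0,0,0,-0.02,0,-0.02,0,0,0,0,0,0,-0.05,0,0,0,0,0,0,-0.05,0]'|P
python3 - <<'E'
from h import *
plan([0.638,0.063,0.13],0.13)
for c in("top","side"):
    cv2.imwrite(f"pics/{c}15.png",cv2.resize(read_camera(c)[90:300,160:440],None,fx=2.8,fy=2.8)[:,:,::-1])
for q in("wedge_tip","wedge_butt","corner"):
    print(q,[(d["confidence"],[round(float(v),4) for v in d["point"]]) for d in mark_of("side",q)][:3])
E
```

```text
eef_pos: [0.5537, 0.0457, 0.0058]
force: [-8.5, 1.0, 6.0]
eef_pos: [0.5082, 0.0393, 0.1253]
force: [1.0, 0.2, -0.6]
t 17.1 pos [0.5082 0.0393 0.1253] F [ 1.04  0.2  -0.59] gap -0.0 shift [ 0.1317 -0.0067 -0.0059]
rotvec [ 0.0011  0.009  -0.0008]
wedge_tip [(0.88, [0.6592, 0.0679, 0.0002]), (0.75, [0.6239, 0.2619, -0.0015])]
wedge_butt [(0.61, [0.7168, 0.2178, 0.0084]), (0.57, [0.5678, 0.0546, 0.009])]
corner [(0.71, [0.6349, 0.0621, 0.0609])]
```

View pics/side15.png

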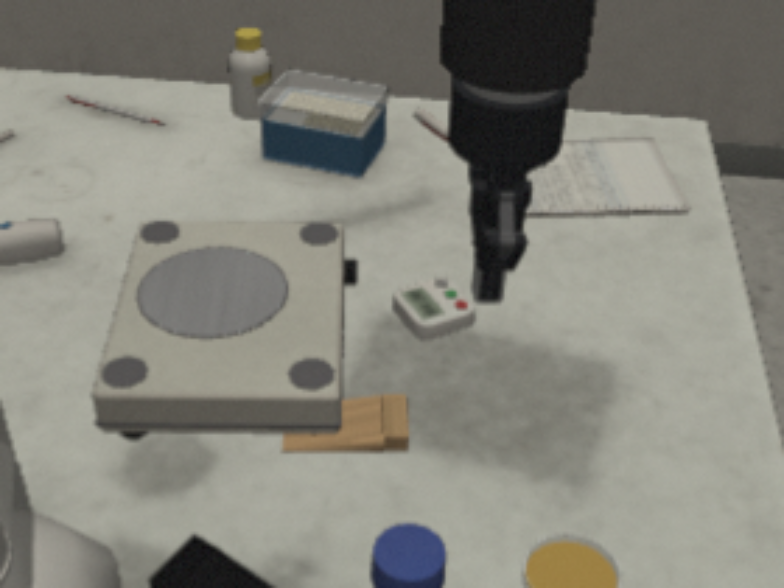

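View pics/top15.png

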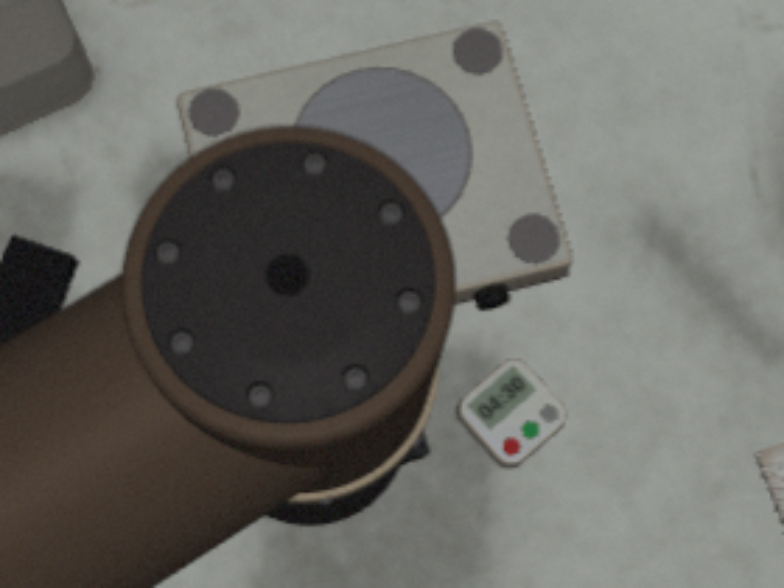

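The wedge sits straight under the corner, and the stirrer and bystanders are where they were. Back to the cap for the press test.

```bash
python3 -m pendant '[0,0.009,0,0.04,-0.002,0,0,0,0,0,0.04,-0.002,0,0,0,0,0,0.04,-0.002,0,0,0,0,0,0.009,0,0,0,0,0,0,0,0,0,0]'
python3 -c "
from h import *
plan([0.638,0.063,0.064],0.13)"
```

```text
time_s: 17.98
eef_pos: [0.635, 0.0612, 0.1154]
ee_rot: [[0.992, 0.128, -0.01], [0.128, -0.992, -0.004], [-0.01, 0.002, -1.0]]
force: [0.3, 0.7, -0.2]
finger_gap: -0.0
t 17.975 pos [0.635  0.0612 0.1154] F [ 0.25  0.7  -0.15] gap -0.0 shift [ 0.0037 -0.0015  0.0514]
rotvec [ 0.0024  0.0101 -0.0021]
```

```bash
P() { grep -E "pos|force"; };  python3 -m pendant '[0.002,0.01,-0.002,0.0037,-0.0015,0.02,0,0,0,0,0,0,0.012,0,0,0,0,0,0,0.005,0,0,0,0,0,0,0,0]'
python3 -c "
from h import *
plan([0.638,0.063,0.064],0.13)"
```

```text
time_s: 18.48
eef_pos: [0.6349, 0.0623, 0.0765]
ee_rot: [[0.992, 0.13, -0.003], [0.13, -0.992, -0.001], [-0.003, 0.001, -1.0]]
force: [0.3, 0.5, -0.1]
finger_gap: 0.002
t 18.475 pos [0.6349 0.0623 0.0765] F [ 0.3   0.52 -0.08] gap 0.002 shift [ 0.0032 -0.0003  0.0125]
rotvec [ 0.0008  0.003  -0.0001]
```

```bash
P() { grep -E "pos|force"; };  python3 -m pendant '[0,0.003,0,0.003,0,0.007,0]'|P;python3 -m pendant '[0,0,0,0,0,0.003,0]'|P;python3 -m pendant '[0,0,0,0,0,0.0015,0]'|P;python3 -m pendant '[0,0,0,0,0,0.001,0]'|P
```

```text
eef_pos: [0.6385, 0.0629, 0.0704]
force: [0.1, -0.4, -0.3]
eef_pos: [0.6387, 0.063, 0.0673]
force: [0.8, 0.8, -0.2]
eef_pos: [0.6388, 0.063, 0.0657]
force: [-0.3, -0.3, 0.2]
eef_pos: [0.6388, 0.063, 0.0647]
force: [0.0, 0.0, -0.4]
```

```bash
P() { grep -E "pos|force"; };  python3 -m pendant '[0,0,0,0,0,0.001,0]'|P;python3 -m pendant '[0,0,0,0,0,0.001,0]'|P;python3 -m pendant '[0,0,0,0,0,0.001,0]'|P
```

```text
eef_pos: [0.6388, 0.063, 0.064]
force: [-4.0, -0.2, 8.0]
eef_pos: [0.6388, 0.063, 0.064]
force: [-5.1, 1.0, 9.8]
eef_pos: [0.6388, 0.063, 0.064]
force: [-4.3, 0.7, 7.7]
```

Now the cap is solid: 8–10 N with no sinking at z = 0.064, where before it gave way by 7 mm. I'll set the final press and check that it holds steady.

```bash
python3 -m pendant '[0,0,0,0,0,0.0013,0]'
python3 - <<'E'
from h import *
for i in range(6):
    im=read_camera("side"); s=observe(); print(s["time_s"],s["eef_pos"].round(4),s["force"].round(1))
cv2.imwrite("pics/s16.png",cv2.resize(im[90:300,160:440],None,fx=2.8,fy=2.8)[:,:,::-1])
print([(d["confidence"],d["point"]) for d in mark_of("side","wedge_tip")][:1])
for q in ("timer","screw_cap","dish"): print(q,[(d["confidence"],np.round(d["point"],3)) for d in mark_of("side",q)][:1])
E
```

```text
time_s: 19.48
eef_pos: [0.6388, 0.063, 0.064]
ee_rot: [[0.991, 0.131, 0.004], [0.131, -0.991, -0.0], [0.004, 0.001, -1.0]]
force: [-4.2, 0.3, 10.4]
finger_gap: 0.0
19.525 [0.6388 0.063  0.064 ] [-4.5  0.1  8.9]
19.575 [0.6388 0.063  0.064 ] [-4.6  0.5  9.2]
19.625 [0.6388 0.063  0.064 ] [-4.4  0.5  9.7]
19.675 [0.6388 0.063  0.064 ] [-4.   0.8  8.9]
19.725 [0.6388 0.063  0.064 ] [-4.6 -0.2  8.7]
19.775 [0.6388 0.063  0.064 ] [-4.   0.1  9.9]
[(0.95, [0.6611, 0.0661, -0.0004])]
timer [(0.66, array([ 0.555, -0.103, -0.004]))]
screw_cap [(0.75, array([0.546, 0.196, 0.003]))]
dish [(0.91, array([0.436, 0.185, 0.002]))]
```

View pics/s16.png

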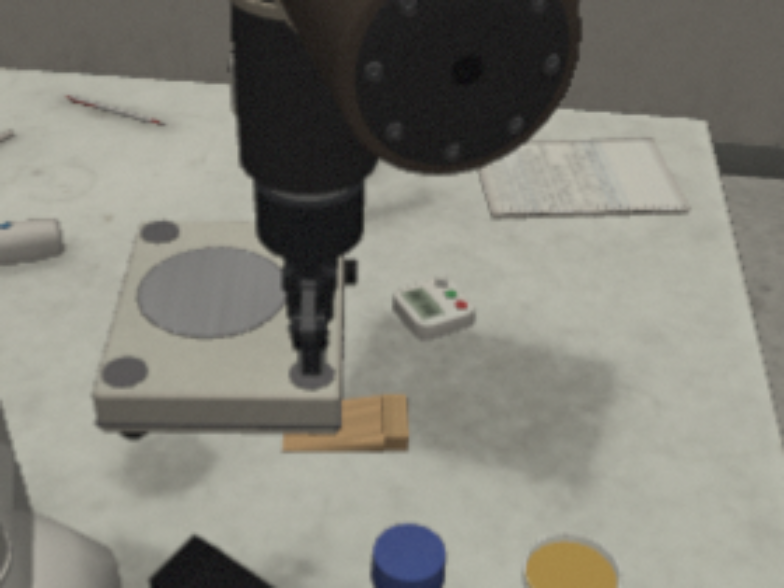

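The fingertips press the cap at (311,372), and the wedge's thin end at (285,450) is well under the corner. The force holds steady at about 9 N with no motion, so I'm handing in.

```bash
python3 -c "
from plant import *
print(job_done()); s=observe(); print(s['time_s'],s['force'],s['eef_pos'])"
```

```text
the job is handed in; nothing more can be done
None
the job is handed in; nothing more can be done
```

The job is handed in at about 20 s, with the fingertips pressing the front left cap at a steady 9 N or so. No verdict was reported.

- **Rock test:** I pressed the cap and it sank about 7 mm until the foot stood on the table, with the force peaking near 26 N. When I let go, the stirrer showed its starting pose again in the pictures.
- **Straightening the wedge:** It lay about 0.2 rad off straight, so I gripped its rear block and turned it on the table. The first attempt came down on top of the block with about 15 N; I lifted off, re-centred and repeated it. Squeezing alone did not turn the wedge, so I turned the hand with it.
- **Pushing the wedge:** I pushed from behind with two fingertips until the force rose from about 2 N to 8 N. The thin end is then about 35 mm past the foot's front edge.
- **Last checks:** The cap stays at z = 0.064 m under 9–10 N, which is its level height, so it no longer rocks. The timer, screw cap and dish are within camera error (about 5 mm) of where they were.
- **Small disagreements:** There is about 4 N of sideways force in the final press, but nothing moved. The networks put the wedge tip 2–4 mm from my own estimate, which does not affect the result.
- **Not measured directly:** I had no reading of the load between the wedge and the foot. I infer it from the firm press right above that foot.

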